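# Touch off on three witness-pin stands, lowest to tallest

### The job

Check the arm's touch-off heights on the three witness-pin stands: with a fingertip, lightly press down on the pin of the lowest stand, then the middle-height one, then the tallest, each until it has gone about halfway down (the dark ring on its stem then reaches the collar), never down to its stop; the pins stay where you leave them, so the readings can be taken. Do not grip, lift or shove the stands, and leave the other things on the bench where they are.

Things in the scene. Friction and masses are not known exactly. Their poses are not given: they have to be found in the camera images.
- stand_low: the lowest of three loose witness-pin stands: a round aluminium post with a 60 mm round foot, a 42 mm shank and a 30 mm collar at its top, 33 mm high to the collar; out of the collar stands a steel pin (12 mm stem, flat round head 24 mm across and 5 mm thick), 55 mm overall with the pin up. Weighs 0.8 kg more or less. Origin at the centre of its underside, z up along the post
- pin_low_top (a point): centre of the flat top of the lowest stand's pin head, 55 mm above the bench while the pin is up; it goes down with the pin
- pin_low (a joint): how far the pin of the lowest stand is pushed down, in m: 0 fully up (as at the start), 0.015 at its lower stop. It is held by friction alone (no spring): it slides down at about 3 to 4 N and stays where it is left. A dark ring on the stem reaches the top of the collar at about 0.0075, half stroke
- stand_mid: the middle-height of three loose witness-pin stands: a round aluminium post with a 60 mm round foot, a 42 mm shank and a 30 mm collar at its top, 58 mm high to the collar; out of the collar stands a steel pin (12 mm stem, flat round head 24 mm across and 5 mm thick), 80 mm overall with the pin up. Weighs 0.8 kg more or less. Origin at the centre of its underside, z up along the post
- pin_mid_top (a point): centre of the flat top of the middle-height stand's pin head, 80 mm above the bench while the pin is up; it goes down with the pin
- pin_mid (a joint): how far the pin of the middle-height stand is pushed down, in m: 0 fully up (as at the start), 0.015 at its lower stop. It is held by friction alone (no spring): it slides down at about 3 to 4 N and stays where it is left. A dark ring on the stem reaches the top of the collar at about 0.0075, half stroke
- stand_tall: the tallest of three loose witness-pin stands: a round aluminium post with a 60 mm round foot, a 42 mm shank and a 30 mm collar at its top, 83 mm high to the collar; out of the collar stands a steel pin (12 mm stem, flat round head 24 mm across and 5 mm thick), 105 mm overall with the pin up. Weighs 0.8 kg more or less. Origin at the centre of its underside, z up along the post
- pin_tall_top (a point): centre of the flat top of the tallest stand's pin head, 105 mm above the bench while the pin is up; it goes down with the pin
- pin_tall (a joint): how far the pin of the tallest stand is pushed down, in m: 0 fully up (as at the start), 0.015 at its lower stop. It is held by friction alone (no spring): it slides down at about 3 to 4 N and stays where it is left. A dark ring on the stem reaches the top of the collar at about 0.0075, half stroke
- v_block_0: loose bystander: ground steel V-block, 40 x 44 mm, 34 mm high; origin at the centre of its underside
- weight_200: loose bystander: small brass test weight with a knob, 28 mm across, 45 mm high; origin at the centre of its underside
- bushing_4: loose bystander: turned aluminium bushing standing upright, 70 mm across, 74 mm high; origin at the centre of its underside
- setting_block: loose bystander: slim steel setting block standing on end, 12 x 36 mm, 78 mm high; origin at the centre of its underside
Not all that is in view belongs to the job. What is shaped like the stand_low but yellow is not meant.

How it is judged:
By the outcome, as a careful person would: the job done as asked, in the order asked, and still so for the second after the job is handed in, with the robot touching nothing.
It also fails if it takes over 48 s, if anything falls off the work surface, if the arm or the gripper's body presses on something with over 40 N, if the wrist force passes 120 N, or if a joint passes its speed limit or range.

### The arm

A 7-joint arm with a two-finger parallel gripper is mounted at the origin on a cart in front of the work surface, level with it; the furniture and walls round the work are solid. World frame = base frame: x ahead of the robot, y to its left, z up, the work surface at z = 0. Lengths are in mm, angles in rad, forces in N, time in s.
With the tool pointing down it reaches from about 425 to 950 mm from the base axis. Payload 16.7 kg.
Tool frame: the origin (TCP) lies on the mounting face of the last link; the fingertips stand 199 mm ahead of it and the grasp point (between the pads) lies 180 mm ahead of it (ctrl.grip_depth is the distance from the TCP to the grasp point, in mm); x points along the fingers, z is the direction in which the jaws open and shut, and the axes are right-handed (so a half turn about x gives the same grasp; the last joint's range is limited). The gripper opens to 94 mm and grips with 3 to 60 N. Pads are 16 mm wide; open, the fingers measure 119 mm over their backs; the gripper's body (75 mm by 177 mm) begins 78 mm behind the grasp point.
Start: joints at [1.147, 0.426, 0.074, 1.606, -0.034, 1.111, -0.067], TCP at [183.131, -649.654, 404.667] pointing down, gripper open.
Joint ranges: [-2.85, 2.85], [-0.5, 2.14], [-1.23, 1.37], [0.21, 2.46], [-1.02, 4.16], [0.16, 2.05], [-2.73, 2.73]. Speed limits (rad/s): [1.89, 1.89, 2.39, 2.39, 3.01, 3.01, 3.01].

### API

Orientations are given as a unit quaternion [w, x, y, z].
In Python, from workcell import ctrl gives the robot as it stands. The module is installed in compiled form; this text tells all that it offers.
- The arm moves only by the shell command python3 -m creep 'ROWS' [FORCE]. ROWS is JSON, one flat list of numbers, 7 for each row, row after row: the finger opening in mm, from 0 to 94, then the shift along the tool's x, y, z in units of 30 mm (1.0 is 30 mm), then the turn, a rotation vector about the tool's x, y, z in rad. A call has 1 to 20 rows; each row is the pose to reach, as a shift and turn from the pose measured when the call began, along the tool's axes at that moment; what a row does not reach only later rows make up. A row lasts 1/10 s, in which the tool goes at most 50 mm and 8.59 degrees, less where a joint would pass 70% of its speed; a pose out of reach is approached as far as the arm can. A call with a gripper value outside its range is refused whole. The fingers move at their own pace and stop on an object; FORCE is the grip in N (left out, the last holds). Time passes only in rows, so rows that repeat a pose let the fingers close. It gives the time, the measured TCP pose, the force and the opening at its end, in the units of the state.
- ctrl.sense(): the state, without advancing time (a new reading comes with each control period).
- ctrl.camera(name): name is "scene" or "top" or "wrist"; returns a dict with "img" (384x512x3 uint8, red, green, blue), "mtx" (3x3 intrinsics, pixels), "R" (3x3) and "t" (3): a world point X has camera coordinates R X + t. Camera axes: x right, y down, z forward; pixel columns grow to the right and rows downward; lengths in mm; the calibration is good to about 2 mm. A picture is of the moment at which its call begins. There is no depth.
- ctrl.hand_in(): hands the job in, once; it reports no verdict.
Trained networks look in a picture, given as the dict that the camera call returned (one of the last four; its "shot" number tells which), for a name from the list of things; names that differ only in an ending like _2 or _b are one class to them, and where a whole thing is asked for, a point or a joint stands for the part that bears it (a point fixed in the world has none). Each returns a list of dicts, best first, with "score" (0 to 1); they miss things now and then, are a little off and sometimes report something else, mostly with a low value. They report only what shows in the picture. A call takes as long as a camera call. They do not tell look-alikes from the thing itself.
- ctrl.find_in(label, picture): "box" ([left, top, width, height] in pixels, round what is visible of it).
The state is a dict: "time": time; "joint_pos": joint angles; "joint_velocities": joint speeds; "joint_efforts": joint torques, N m; "tool_pos": TCP position; "orientation": TCP orientation; "wrist_force": force on the tool from outside, world axes, zero at the start; "moment": the same for the moment, N m; "finger_gap": finger opening in mm.
Only numpy, scipy, OpenCV 4.12 (cv2) and the standard library are available. Lean on these libraries where they do the work, as an engineer would, in place of code of your own. Each camera call takes 0.05 s, during which the arm holds its last target.

## Working session

There is one attempt and no reset: what is moved stays moved. The work goes in short steps, Python scripts to look and compute and a shell command to move; the robot and the scene stay as the last step left them, time stands still between calls to the robot, and variables do not carry over. Pictures are saved under pics/ and viewed, and the job is handed in when it is done.

```bash
mkdir -p pics; ls
cat > h.py <<'E'
from workcell import ctrl
import numpy as np, cv2
from scipy.spatial.transform import Rotation as Rn
def save(p,n): cv2.imwrite('pics/'+n, p['img'][:,:,::-1])
def ray(p,u,v,z):
    K,R,t=[np.array(p[k],float) for k in('mtx','R','t')]
    d=R.T@np.linalg.solve(K,[u,v,1]); c=-R.T@t
    return c+d*(z-c[2])/d[2]
def proj(p,X):
    K,R,t=[np.array(p[k],float) for k in('mtx','R','t')]
    q=K@(R@np.array(X,float)+t); return q[:2]/q[2]
def Rt(s):
    w,x,y,z=s['orientation']; return Rn.from_quat([x,y,z,w]).as_matrix()
E
python3 - <<'E'
from h import *
s=ctrl.sense(); print({k:np.round(v,3).tolist() for k,v in s.items()}); print(Rt(s).round(3), ctrl.grip_depth)
for n in('scene','top','wrist'):
    p=ctrl.camera(n); save(p,n+'0.png'); print(n,(-np.array(p['R']).T@p['t']).round(0))
    for l in('stand_low','stand_mid','stand_tall','pin_low_top','v_block_0','weight_200','bushing_4','setting_block'):
        print(l,[(np.round(d['box']).tolist(),round(d['score'],2)) for d in ctrl.find_in(l,p)][:4])
E
```

```text
pics
{'time': 0.0, 'joint_pos': [1.146, 0.427, 0.074, 1.607, -0.034, 1.111, -0.067], 'joint_velocities': [0.0, 0.001, 0.0, 0.0, 0.001, 0.001, -0.001], 'joint_efforts': [0.001, -93.581, 3.667, -45.42, -0.049, 0.02, 0.0], 'tool_pos': [183.118, -649.497, 404.005], 'orientation': [0.563, 0.427, 0.564, -0.427], 'wrist_force': [-0.555, 0.029, 0.692], 'moment': [-0.041, -0.018, 0.027], 'finger_gap': 93.705}
[[-0.     0.962  0.271]
 [ 0.001  0.271 -0.962]
 [-1.    -0.    -0.001]] 180.4
scene [-125.  420.  440.]
stand_low [([319.0, 211.0, 31.0, 37.0], 0.96), ([262.0, 212.0, 31.0, 36.0], 0.82)]
stand_mid [([323.0, 177.0, 32.0, 35.0], 0.95), ([205.0, 209.0, 34.0, 60.0], 0.74)]
stand_tall [([207.0, 209.0, 28.0, 62.0], 0.93)]
pin_low_top [([332.0, 213.0, 7.0, 16.0], 0.68), ([272.0, 216.0, 12.0, 12.0], 0.47), ([141.0, 202.0, 12.0, 20.0], 0.34), ([215.0, 209.0, 11.0, 16.0], 0.33)]
v_block_0 [([194.0, 190.0, 29.0, 21.0], 0.63)]
weight_200 [([140.0, 203.0, 12.0, 19.0], 0.79)]
bushing_4 [([251.0, 162.0, 27.0, 36.0], 0.62)]
setting_block [([285.0, 159.0, 18.0, 26.0], 0.68)]
top [ 331.   -8. 1286.]
stand_low [([239.0, 217.0, 26.0, 30.0], 0.92), ([277.0, 236.0, 25.0, 26.0], 0.72)]
stand_mid [([318.0, 198.0, 19.0, 25.0], 0.68)]
stand_tall [([185.0, 226.0, 23.0, 22.0], 0.95)]
pin_low_top []
v_block_0 [([218.0, 143.0, 19.0, 21.0], 0.56), ([190.0, 230.0, 8.0, 6.0], 0.45)]
weight_200 [([164.0, 147.0, 11.0, 14.0], 0.58)]
bushing_4 [([273.0, 126.0, 25.0, 34.0], 0.81)]
setting_block [([316.0, 130.0, 17.0, 18.0], 0.56), ([243.0, 220.0, 11.0, 12.0], 0.47)]
wrist [ 263. -628.  384.]
stand_low []
stand_mid []
stand_tall []
pin_low_top []
v_block_0 []
weight_200 []
bushing_4 []
setting_block []
```

View pics/scene0.png

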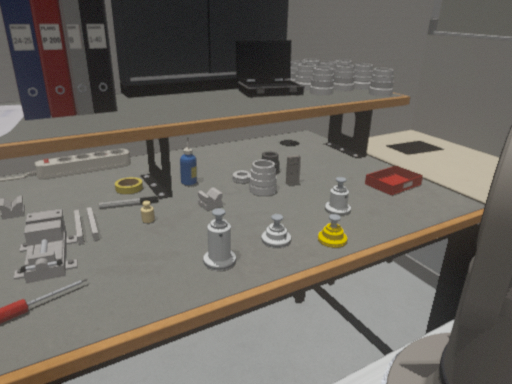

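View pics/top0.png

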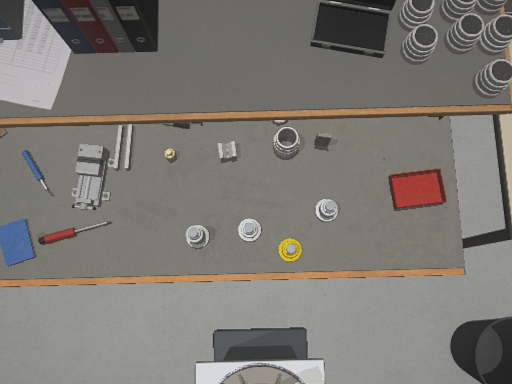

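Run:
```python
import cv2
a=cv2.imread('pics/scene0.png')[140:280,120:370]; cv2.imwrite('pics/scene0c.png',cv2.resize(a,None,fx=3.2,fy=3.2,interpolation=cv2.INTER_CUBIC))
a=cv2.imread('pics/top0.png')[115:265,150:350]; cv2.imwrite('pics/top0c.png',cv2.resize(a,None,fx=4,fy=4,interpolation=cv2.INTER_CUBIC))
```

```text
(no output)
```

View pics/scene0c.png

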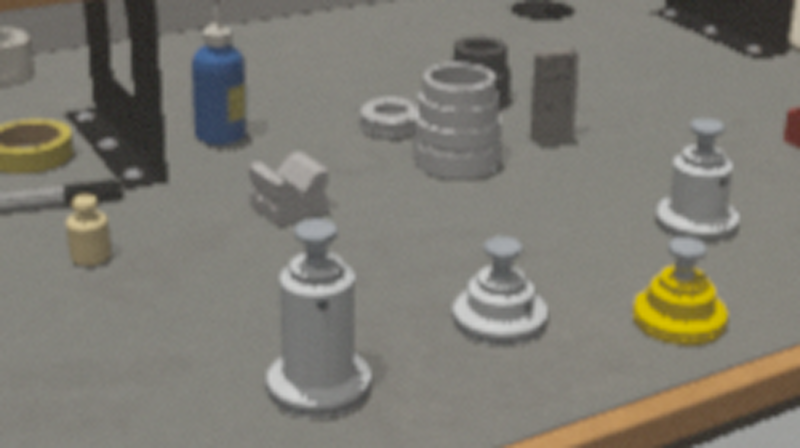

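View pics/top0c.png

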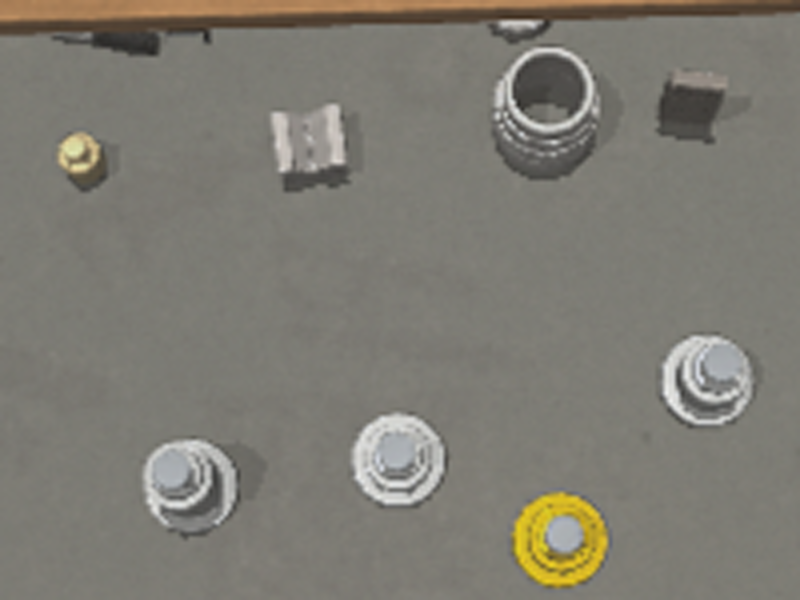

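The top crop shows the pin heads at about (173,473) tall, (398,452) low, (722,362) mid; the yellow decoy is at (565,535). Next I triangulate them with the scene view, where the heads are at (316,229), (503,246) and (706,126).

Run:
```python
from h import *
T=ctrl.camera('top'); S=ctrl.camera('scene')
def u(x,y,f,ox,oy): return ((x+.5)/f-.5+ox,(y+.5)/f-.5+oy)
for n,a,b,z in(('low',(398,450),(503,246),55),('mid',(721,361),(706,126),80),('tall',(173,470),(316,229),105),('yel',(565,533),(687,247),55)):
    a=u(*a,4,150,115); b=u(*b,3.2,120,140)
    def lin(p,q):
        K,R,t=[np.array(p[k],float) for k in('mtx','R','t')]; P=K@np.c_[R,t]
        return P
    X=cv2.triangulatePoints(lin(T,a),lin(S,b),np.array(a).reshape(2,1),np.array(b).reshape(2,1)); X=(X[:3]/X[3]).ravel()
    print(n,'top',ray(T,*a,z).round(1),'scene',ray(S,*b,z).round(1),'tri',X.round(1))
# foot centres from top: 
for n,a in(('low',(399,460)),('mid',(707,380)),('tall',(190,486))):
    print(n,'foot',ray(T,*u(*a,4,150,115),5).round(1))
print('shelf edge z=300',ray(T,250,118,300),'z=400',ray(T,250,118,400), 'bench edge',ray(T,250,278,0))
K=np.array(T['mtx']);print(K[0,0]/1250)
```

```text
low top [476.3  14.8  55. ] scene [476.5  16.2  55. ] tri [476.6  15.2  54.6]
mid top [ 523.2 -184.7   80. ] scene [ 522.7 -183.9   80. ] tri [ 523.3 -184.7   79.6]
tall top [461.8 148.1 105. ] scene [463.3 149.4 105. ] tri [462.2 148.7 105.1]
yel top [422.3 -86.9  55. ] scene [421.6 -85.1  55. ] tri [422.6 -86.7  54. ]
low foot [475.7  15.3   5. ]
mid foot [ 522.8 -186.     5. ]
tall foot [462.3 150.3   5. ]
shelf edge z=300 [674.48670543   3.58970822 300.        ] z=400 [639.67321019   2.44621412 400.        ] bench edge [352.46641136  16.46495271   0.        ]
0.3982790674130366
```

Both views agree to about 1 mm, and the heights come out right (54.6, 79.6, 105.1 mm). Before moving I check the shelf height.

```bash
python3 - <<'E'
from h import *
T=ctrl.camera('top'); S=ctrl.camera('scene')
# shelf front lower edge in top: line (0,125)-(500,118); scene lower edge pts
def rd(p,u,v):
    K,R,t=[np.array(p[k],float) for k in('mtx','R','t')]
    return -R.T@t, R.T@np.linalg.solve(K,[u,v,1])
c,d1=rd(T,0,125);_,d2=rd(T,500,118); n=np.cross(d1,d2)
for uv in((100,142),(250,121),(400,101)):
    o,d=rd(S,*uv); print((o+d*(n@(c-o))/(n@d)).round())
E
python3 -m creep '[0,0,15.1,-11.8,0,0,0, 0,0,15.1,-11.8,0,0,0, 0,0,15.1,-11.8,0,0,0, 0,0,15.1,-11.8,0,0,0, 0,0,15.1,-11.8,0,0,0, 0,0,15.1,-11.8,0,0,0, 0,0,15.1,-11.8,0,0,0, 0,0,15.1,-11.8,0,0,0]' 10; python3 -c "
from h import *
s=ctrl.sense();print(s['joint_pos'],s['tool_pos'],s['time'])"
```

```text
[711. 292. 181.]
[705. -48. 187.]
[ 697. -545.  192.]
time: 2.35
tool_pos: [420.5, -325.3, 405.0]
orientation: [0.564, 0.427, 0.563, -0.427]
wrist_force: [1.7, -1.1, 0.5]
finger_gap: 33.0
[ 0.64546613  0.19747514 -0.12339148  1.9193785   0.0283553   1.02569544
 -0.78647722] [ 420.45603976 -325.26514718  405.03694442] 2.35
```

```bash
python3 -m creep '[0,0,4.87,-10.41,0,0,0, 0,0,4.87,-10.41,0,0,0, 0,0,4.87,-10.41,0,0,0, 0,0,4.87,-10.41,0,0,0, 0,0,4.87,-10.41,0,0,0, 0,0,4.87,-10.41,0,0,0, 0,0,4.87,-10.41,0,0,0, 0,0,4.87,-10.41,0,0,0, 0,3.3,4.87,-10.41,0,0,0, 0,3.3,4.87,-10.41,0,0,0, 0,3.3,4.87,-10.41,0,0,0, 0,3.3,4.87,-10.41,0,0,0]'
python3 - <<'E'
from h import *
s=ctrl.sense();R=Rt(s);p=np.array(s['tool_pos']);print(s['time'],p.round(1),s['joint_pos'].round(2),s['wrist_force'].round(2));print(R.round(3))
print('tip',(p+199*R[:,0]).round(1), 'units to low above 65',(R.T@(np.array([476.4,15.2,65])-p-199*R[:,0])/30).round(3))
for n in('wrist','scene'): save(ctrl.camera(n),n+'1.png')
E
```

```text
time: 3.55
tool_pos: [476.7, 14.8, 306.6]
orientation: [0.564, 0.427, 0.564, -0.427]
wrist_force: [0.1, -0.3, 1.5]
finger_gap: 0.5
3.55 [476.7  14.8 306.6] [ 0.19  0.25 -0.4   2.11  0.14  0.8  -1.59] [ 0.12 -0.33  1.52]
[[-0.001  0.963  0.271]
 [-0.     0.271 -0.963]
 [-1.    -0.001  0.   ]]
tip [476.5  14.8 107.6] units to low above 65 [ 1.421e+00  1.000e-03 -1.500e-02]
```

View pics/wrist1.png

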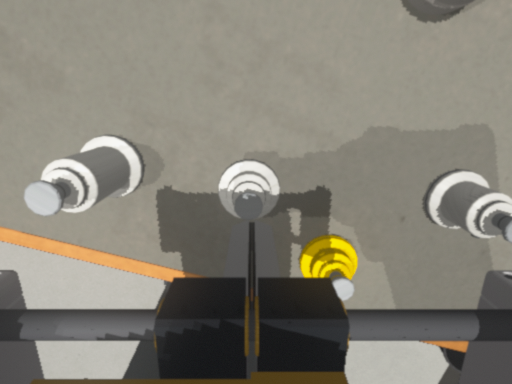

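View pics/scene1.png

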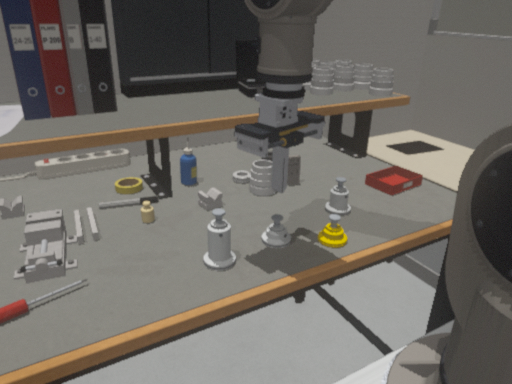

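The wrist view shows the low pin's head at about (250,204), in line with the closed fingers at u≈252. The scene view shows the fingers still well above everything. Next I check the head's position with the wrist calibration.

```bash
python3 - <<'E'
from h import *
p=ctrl.camera('wrist')
for X in([476.4,15.2,55],[523,-184.6,80],[462.3,148.8,105],[476.4,15.2,107]): print(proj(p,X).round(1))
print(ray(p,249,204,55).round(1),ray(p,44,197,105).round(1))
E
python3 -m creep '[0,0.7,0,0,0,0,0, 0,1.3,0,-0.01,0,0,0, 0,1.3,0,-0.01,0,0,0, 0,1.3,0,-0.01,0,0,0]'
```

```text
[249.  207.3]
[519.2 230.1]
[ 43.6 200.4]
[248.5 233.9]
[479.2  16.   55. ] [464.8 148.7 105. ]
time: 4.1
tool_pos: [477.9, 15.2, 270.7]
orientation: [0.565, 0.428, 0.562, -0.426]
wrist_force: [0.1, 0.2, 0.5]
finger_gap: 0.1
```

```bash
cat > st.py <<'E'
from h import *
import sys
tgt={'low':[476.8,15.2],'mid':[523.2,-184.6],'tall':[462.8,148.8]}[sys.argv[1]]
s=ctrl.sense();R=Rt(s);p=np.array(s['tool_pos']);t=p+199*R[:,0]
print('t',round(s['time'],2),'tip',t.round(2),'F',s['wrist_force'].round(2),'gap',round(float(s['finger_gap']),2),'tilt deg',np.degrees(np.arccos(-R[2,0])).round(2))
print('units to target at z=%s'%sys.argv[2],(R.T@(np.array(tgt+[float(sys.argv[2])])-t)/30).round(3), 'rotvec to upright',(R.T@np.cross(R[:,0],[0,0,-1])).round(4))
E
python3 -m creep '[0,0,0,0,0,0,0, 0,0,0,0,0,0,0]'; python3 st.py low 58
```

```text
time: 4.3
tool_pos: [478.3, 15.2, 271.9]
orientation: [0.566, 0.428, 0.561, -0.426]
wrist_force: [-0.7, -0.1, -0.3]
finger_gap: 0.4
t 4.3 tip [479.77  15.05  72.95] F [-0.71 -0.1  -0.31] gap 0.42 tilt deg 0.42
units to target at z=58 [ 0.498 -0.097 -0.033] rotvec to upright [-0.      0.0025 -0.0069]
```

```bash
python3 -m creep '[0,0.25,-0.09,-0.03,0,0.002,-0.007, 0,0.5,-0.09,-0.03,0,0.002,-0.007, 0,0.5,-0.09,-0.03,0,0.002,-0.007]'; python3 st.py low 58;python3 -c "
from h import *
s=ctrl.sense();print(s['joint_pos'].round(3),s['joint_velocities'].round(3))"
```

```text
time: 4.6
tool_pos: [475.1, 15.2, 255.8]
orientation: [0.563, 0.427, 0.564, -0.428]
wrist_force: [-0.1, -0.0, 0.0]
finger_gap: 0.7
t 4.6 tip [474.81  15.12  56.84] F [-0.07 -0.05  0.02] gap 0.71 tilt deg 0.1
units to target at z=58 [-0.039  0.065  0.015] rotvec to upright [0.     0.0001 0.0017]
[ 0.161  0.333 -0.38   2.153  0.192  0.688 -1.647] [ 0.002 -0.011 -0.003 -0.011 -0.01   0.019  0.011]
```

Run:
```python
from h import *
for i in range(5):
    s=ctrl.sense();R=Rt(s);p=np.array(s['tool_pos']);t=p+199*R[:,0];print(s['time'],t.round(2),s['wrist_force'].round(2),s['joint_velocities'].round(3))
    if i<4: ctrl.camera('top')
```

```text
4.6 [474.81  15.12  56.84] [-0.07 -0.05  0.02] [ 0.002 -0.011 -0.003 -0.011 -0.01   0.019  0.011]
4.65 [475.05  15.19  57.24] [ 0.54 -0.52  0.02] [ 0.002 -0.009 -0.002 -0.009 -0.007  0.007  0.005]
4.7 [475.31  15.22  57.54] [-0.4   0.67  0.24] [ 0.001 -0.007 -0.004 -0.004 -0.002  0.002  0.   ]
4.75 [475.5   15.24  57.76] [-0.15 -0.83  0.01] [ 0.002 -0.006 -0.002 -0.004  0.001  0.001  0.   ]
4.8 [475.59  15.25  57.88] [-0.67  0.17  0.23] [ 0.002 -0.004 -0.002 -0.     0.001 -0.    -0.   ]
```

```bash
python3 -m creep '[0,0.03,0.02,0,0,0,0, 0,0.06,0.03,0,0,0,0, 0,0.09,0.04,0,0,0,0, 0,0.12,0.04,0,0,0,0, 0,0.15,0.04,0,0,0,0, 0,0.18,0.04,0,0,0,0, 0,0.18,0.04,0,0,0,0, 0,0.18,0.04,0,0,0,0, 0,0.18,0.04,0,0,0,0]'; python3 st.py low 47.5
python3 - <<'E'
from h import *
for n in('wrist','scene'): save(ctrl.camera(n),n+'2.png')
a=cv2.imread('pics/scene2.png')[140:280,120:370]; cv2.imwrite('pics/scene2c.png',cv2.resize(a,None,fx=3.2,fy=3.2,interpolation=cv2.INTER_CUBIC))
E
python3 st.py low 47.5
```

```text
time: 5.7
tool_pos: [476.8, 15.7, 251.4]
orientation: [0.564, 0.427, 0.564, -0.427]
wrist_force: [0.6, -0.8, -0.2]
finger_gap: 0.4
t 5.7 tip [476.74  15.58  52.45] F [ 0.61 -0.79 -0.17] gap 0.35 tilt deg 0.03
units to target at z=47.5 [ 0.165 -0.001  0.013] rotvec to upright [-0.      0.0004  0.0003]
t 5.8 tip [476.77  15.59  52.49] F [-0.54 -0.13  0.16] gap 0.24 tilt deg 0.03
units to target at z=47.5 [ 0.166 -0.003  0.013] rotvec to upright [-0.      0.0004  0.0002]
```

View pics/scene2c.png

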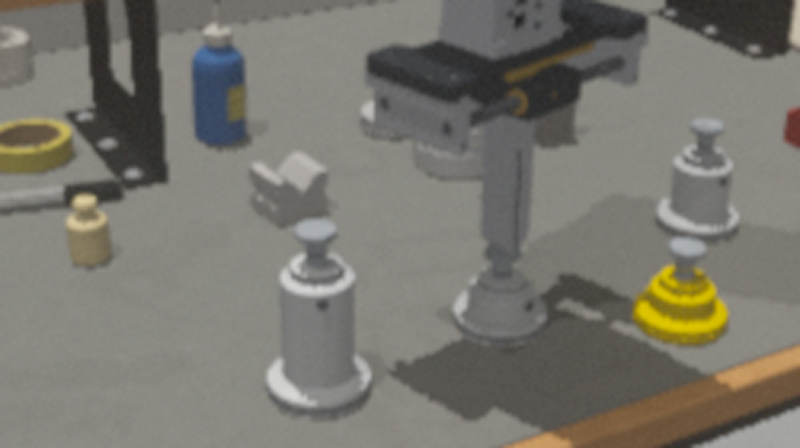

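View pics/wrist2.png

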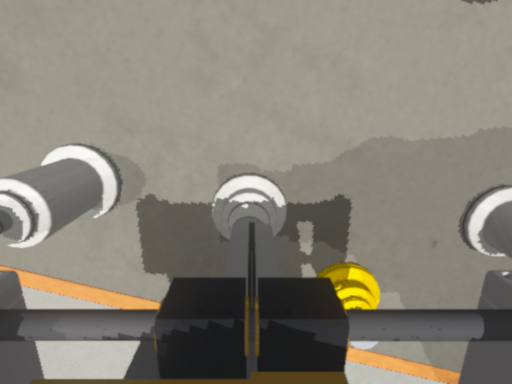

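```bash
for i in 1; do python3 -m creep '[0,0.03,0,0,0,0,0, 0,0.05,0,0,0,0,0]'; python3 st.py low 47.5; done
```

```text
time: 6.0
tool_pos: [476.8, 15.7, 250.0]
orientation: [0.564, 0.427, 0.563, -0.427]
wrist_force: [-0.2, -0.1, 2.6]
finger_gap: 0.6
t 6.0 tip [476.79  15.56  50.97] F [-0.15 -0.11  2.58] gap 0.55 tilt deg 0.03
units to target at z=47.5 [ 0.116 -0.003  0.012] rotvec to upright [0.     0.0005 0.0002]
```

```bash
python3 -m creep '[0,0.03,0,0,0,0,0, 0,0.05,0,0,0,0,0]'; python3 st.py low 47.5
```

```text
time: 6.2
tool_pos: [476.8, 15.7, 248.4]
orientation: [0.564, 0.427, 0.563, -0.427]
wrist_force: [-0.6, -0.1, 2.2]
finger_gap: 0.5
t 6.2 tip [476.84  15.6   49.44] F [-0.59 -0.11  2.25] gap 0.46 tilt deg 0.03
units to target at z=47.5 [ 0.065 -0.005  0.012] rotvec to upright [0.     0.0005 0.0001]
```

```bash
python3 -m creep '[0,0.02,0,0,0,0,0, 0,0.04,0,0,0,0,0]'; python3 st.py low 47.5;  python3 -m creep '[0,0,0,0,0,0,0]'; python3 st.py low 47.5; python3 -m creep '[0,-0.03,0,0,0,0,0, 0,-0.1,0,0,0,0,0, 0,-1,0,0,0,0,0, 0,-2,0,0,0,0,0, 0,-2.5,0,0,0,0,0, 0,-2.5,0,0,0,0,0, 0,-2.5,0,0,0,0,0]'
python3 - <<'E'
from h import *
for n in('wrist','scene','top'): save(ctrl.camera(n),n+'3.png')
a=cv2.imread('pics/scene3.png')[190:260,190:360]; cv2.imwrite('pics/scene3c.png',cv2.resize(a,None,fx=4.6,fy=4.6,interpolation=cv2.INTER_CUBIC))
a=cv2.imread('pics/scene0.png')[190:260,190:360]; cv2.imwrite('pics/scene0d.png',cv2.resize(a,None,fx=4.6,fy=4.6,interpolation=cv2.INTER_CUBIC))
a=cv2.imread('pics/wrist3.png')[130:260,180:360]; cv2.imwrite('pics/wrist3c.png',cv2.resize(a,None,fx=4,fy=4,interpolation=cv2.INTER_CUBIC))
E
python3 st.py low 47.5
```

```text
time: 6.4
tool_pos: [476.8, 15.7, 247.2]
orientation: [0.564, 0.427, 0.563, -0.427]
wrist_force: [-1.1, -0.2, 2.7]
finger_gap: 0.3
t 6.4 tip [476.81  15.57  48.16] F [-1.12 -0.2   2.66] gap 0.26 tilt deg 0.03
units to target at z=47.5 [ 0.022 -0.004  0.012] rotvec to upright [-0.      0.0005  0.0002]
time: 6.5
tool_pos: [476.8, 15.7, 247.1]
orientation: [0.564, 0.427, 0.563, -0.427]
wrist_force: [0.0, -0.6, 2.2]
finger_gap: 0.4
t 6.5 tip [476.82  15.58  48.1 ] F [ 0.03 -0.62  2.16] gap 0.43 tilt deg 0.03
units to target at z=47.5 [ 0.02  -0.004  0.012] rotvec to upright [0.     0.0005 0.0001]
time: 7.2
tool_pos: [476.7, 15.6, 322.0]
orientation: [0.564, 0.427, 0.563, -0.427]
wrist_force: [-0.4, -0.1, -1.0]
finger_gap: 0.7
t 7.35 tip [476.24  15.57 122.18] F [-0.63  0.35  0.28] gap 0.45 tilt deg 0.09
units to target at z=47.5 [2.489 0.019 0.017] rotvec to upright [-0.      0.      0.0016]
```

View pics/scene3c.png

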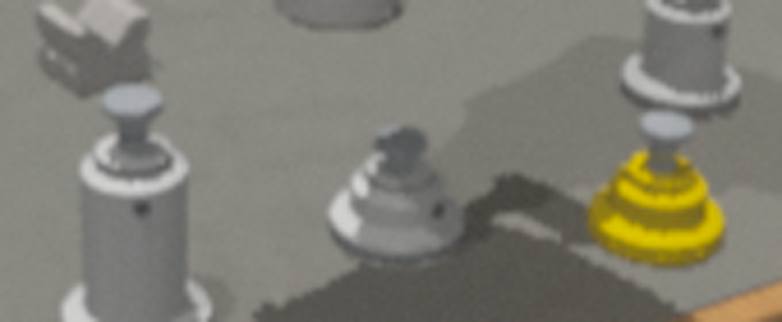

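View pics/scene0d.png

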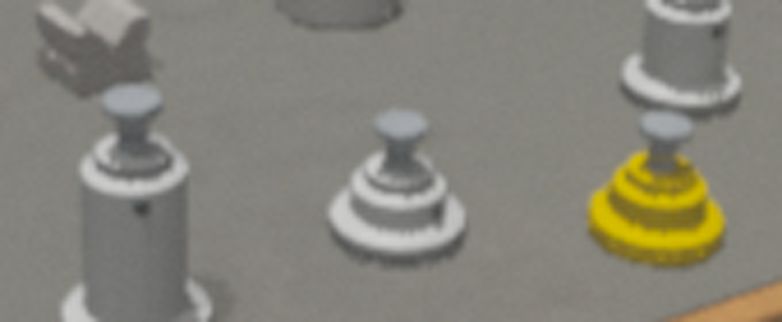

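View pics/wrist3c.png

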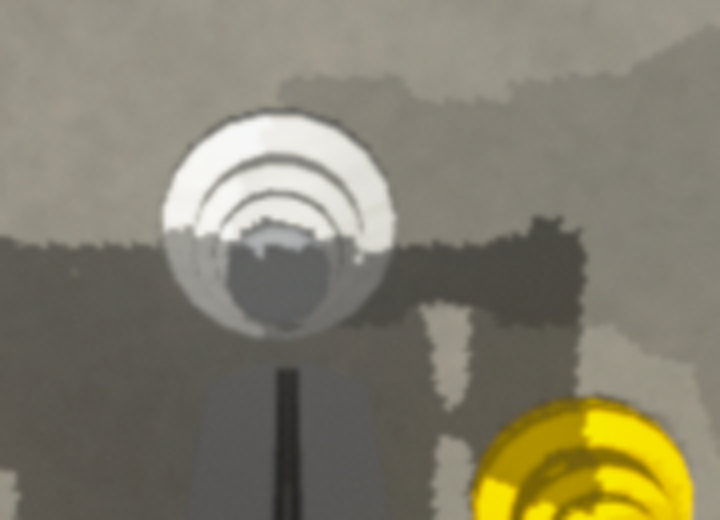

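```bash
python3 -m creep '[0,0,-0.1,1.5,0,0,0, 0,0,-0.2,3,0,0,0, 0,0,-0.25,4.5,0,0,0, 0,0,-0.28,6,0,0,0, 0,0.2,-0.28,6.85,0,0,0, 0,0.5,-0.28,6.85,0,0,0, 0,0.5,-0.28,6.85,0,0,0]'
python3 - <<'E'
from h import *
for n in('top','wrist','scene'): p=ctrl.camera(n); save(p,n+'4.png')
print([proj(p,[476.4,15.2,z])-[190,190] for z in(55,47.5,40)])
a=cv2.imread('pics/scene4.png')[190:260,190:360]; cv2.imwrite('pics/scene4c.png',cv2.resize(a,None,fx=4.6,fy=4.6,interpolation=cv2.INTER_CUBIC))
a=cv2.imread('pics/scene4.png')[205:250,255:300]; b=cv2.imread('pics/scene0.png')[205:250,255:300]
cv2.imwrite('pics/cmp4.png',cv2.resize(np.hstack([b,a]),None,fx=8.8,fy=8.8,interpolation=cv2.INTER_NEAREST))
# vertical shift by template matching of the head
T0=cv2.imread('pics/scene0.png',0);T1=cv2.imread('pics/scene4.png',0)
f=8
t=cv2.resize(T0[212:221,268:286],None,fx=f,fy=f,interpolation=cv2.INTER_CUBIC); w=cv2.resize(T1[208:232,264:290],None,fx=f,fy=f,interpolation=cv2.INTER_CUBIC)
r=cv2.matchTemplate(w,t,cv2.TM_CCOEFF_NORMED);_,m,_,l=cv2.minMaxLoc(r);print('score',m,'shift px',l[0]/f-4,l[1]/f-4)
E
python3 st.py mid 85
```

```text
time: 8.05
tool_pos: [523.4, -184.3, 304.1]
orientation: [0.562, 0.426, 0.565, -0.428]
wrist_force: [-0.9, 0.6, 0.6]
finger_gap: 0.8
[array([87.28528683, 26.43351351]), array([87.12860098, 29.75556312]), array([86.97306891, 33.05315017])]
score 0.9341614842414856 shift px 0.0 3.125
t 8.2 tip [ 523.58 -183.16  107.07] F [ 0.97  0.12 -0.4 ] gap 0.63 tilt deg 0.12
units to target at z=85 [ 0.736 -0.024  0.043] rotvec to upright [-0.     -0.0006  0.0021]
```

View pics/cmp4.png

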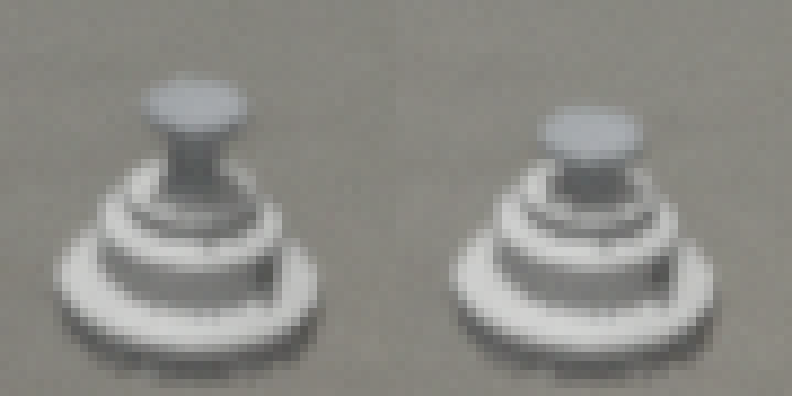

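View pics/wrist4.png

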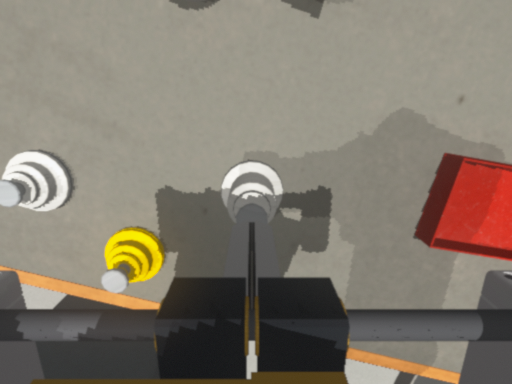

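The low pin's head has dropped 3.1 px ≈ 7.1 mm (scene view, unshadowed) and its foot hasn't moved, so it is about half stroke. The wrist view shows the mid head at (252,210), in line with the fingers. Mid pin next.

```bash
python3 -m creep '[0,0.4,-0.02,0.04,0,0,0.002, 0,0.7,-0.02,0.04,0,0,0.002, 0,0.7,-0.02,0.04,0,0,0.002, 0,0.7,-0.02,0.04,0,0,0.002, 0,0.7,-0.02,0.04,0,0,0.002, 0,0.7,-0.02,0.04,0,0,0.002]'; python3 st.py mid 79
```

```text
time: 8.8
tool_pos: [523.8, -184.5, 285.4]
orientation: [0.564, 0.427, 0.564, -0.426]
wrist_force: [-0.7, -0.8, 0.2]
finger_gap: 0.5
t 8.8 tip [ 523.89 -184.45   86.38] F [-0.73 -0.82  0.22] gap 0.53 tilt deg 0.03
units to target at z=79 [ 0.246 -0.024 -0.001] rotvec to upright [ 0.     -0.0003 -0.0004]
```

```bash
python3 -m creep '[0,0.05,-0.01,0,0,0,0, 0,0.1,-0.02,0,0,0,0, 0,0.14,-0.02,0,0,0,0, 0,0.18,-0.02,0,0,0,0, 0,0.22,-0.02,0,0,0,0, 0,0.25,-0.02,0,0,0,0, 0,0.28,-0.02,0,0,0,0]'; python3 st.py mid 72.5
```

```text
time: 9.5
tool_pos: [523.3, -184.7, 277.0]
orientation: [0.564, 0.427, 0.564, -0.426]
wrist_force: [-0.1, -0.3, 2.7]
finger_gap: 0.6
t 9.5 tip [ 523.35 -184.59   77.96] F [-0.06 -0.32  2.67] gap 0.61 tilt deg 0.03
units to target at z=72.5 [ 0.182 -0.005 -0.001] rotvec to upright [ 0.     -0.0003 -0.0004]
```

In contact (2.7 N at 77.96 mm).

```bash
python3 -m creep '[0,0.03,0,0,0,0,0, 0,0.06,0,0,0,0,0, 0,0.09,0,0,0,0,0, 0,0.12,0,0,0,0,0]'; python3 st.py mid 72.5
```

```text
time: 9.9
tool_pos: [523.3, -184.6, 273.3]
orientation: [0.564, 0.427, 0.564, -0.426]
wrist_force: [-1.6, 0.1, 2.7]
finger_gap: 0.5
t 9.9 tip [ 523.32 -184.56   74.28] F [-1.59  0.09  2.75] gap 0.46 tilt deg 0.03
units to target at z=72.5 [ 0.059 -0.004  0.   ] rotvec to upright [-0.     -0.0003 -0.0004]
```

```bash
python3 -m creep '[0,0.03,0,0,0,0,0, 0,0.055,0,0,0,0,0, 0,0.055,0,0,0,0,0]'; python3 st.py mid 72.5
```

```text
time: 10.2
tool_pos: [523.2, -184.7, 271.5]
orientation: [0.564, 0.427, 0.564, -0.426]
wrist_force: [-0.6, 0.7, 0.3]
finger_gap: 0.4
t 10.2 tip [ 523.26 -184.58   72.47] F [-0.61  0.68  0.3 ] gap 0.4 tilt deg 0.03
units to target at z=72.5 [-0.001 -0.002  0.   ] rotvec to upright [-0.     -0.0004 -0.0003]
```

```bash
python3 -m creep '[0,-0.05,0,0,0,0,0, 0,-0.3,0,0,0,0,0, 0,-1.2,0,0,0,0,0, 0,-2.2,0,0,0,0,0, 0,-2.6,0,0,0,0,0, 0,-2.6,0.2,-1.5,0,0,0, 0,-2.6,0.3,-3,0,0,0, 0,-2.6,0.4,-4.5,0,0,0, 0,-2.6,0.6,-6,0,0,0, 0,-2.6,0.75,-7.5,0,0,0, 0,-2.6,0.9,-9,0,0,0, 0,-2.6,1,-10.3,0,0,0, 0,-2.6,1.07,-11.25,0,0,0, 0,-2.6,1.07,-11.25,0,0,0, 0,-2.6,1.07,-11.25,0,0,0]'
cat > cmp.py <<'E'
from h import *
import sys
out,c,X=sys.argv[1],{'low':(277,216),'mid':(340,179),'tall':(218,211)},{'low':[476.4,15.2,55],'mid':[523,-184.6,80],'tall':[462.3,148.8,105]}
p=ctrl.camera('scene'); save(p,'scene%s.png'%out)
T0=cv2.imread('pics/scene0.png',0);T1=cv2.imread('pics/scene%s.png'%out,0);f=8;tiles=[]
up=lambda a:cv2.resize(a,None,fx=f,fy=f,interpolation=cv2.INTER_CUBIC)
for n,(x,y) in c.items():
    t=up(T0[y-4:y+5,x-9:x+9]);w=up(T1[y-8:y+16,x-13:x+13])
    _,m,_,l=cv2.minMaxLoc(cv2.matchTemplate(w,t,cv2.TM_CCOEFF_NORMED))
    k=(proj(p,np.array(X[n])-[0,0,7.5])-proj(p,X[n]))[1]/7.5
    print(n,'score %.2f shift px %.2f %.2f -> down mm %.1f'%(m,l[0]/f-4,l[1]/f-4,(l[1]/f-4)/k))
    A=lambda i:cv2.imread(i)[y-10:y+60,x-22:x+22]
    tiles+=[A('pics/scene0.png'),A('pics/scene%s.png'%out)]
cv2.imwrite('pics/cmp%s.png'%out,cv2.resize(np.hstack(tiles),None,fx=3,fy=3,interpolation=cv2.INTER_CUBIC))
E
python3 cmp.py 5; python3 st.py tall 112; python3 -c "
from h import *
save(ctrl.camera('wrist'),'wrist5.png')"
```

```text
time: 11.7
tool_pos: [462.1, 148.9, 349.6]
orientation: [0.564, 0.426, 0.564, -0.426]
wrist_force: [-0.4, -1.2, -1.0]
finger_gap: 0.6
low score 0.91 shift px 0.00 3.12 -> down mm 7.1
mid score 0.89 shift px -0.25 3.12 -> down mm 7.8
tall score 0.15 shift px 4.00 4.88 -> down mm 9.7
t 11.75 tip [462.3  148.13 150.52] F [-0.14 -0.85 -0.1 ] gap 0.65 tilt deg 0.0
units to target at z=112 [ 1.284  0.022 -0.017] rotvec to upright [ 0.     -0.0001  0.    ]
```

View pics/cmp5.png

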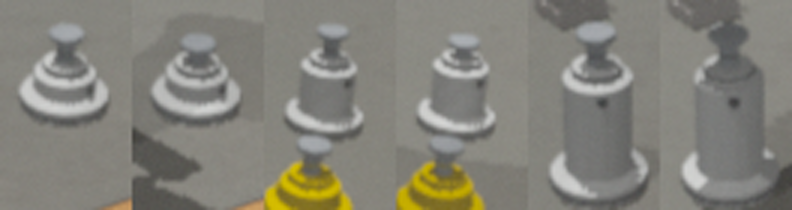

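View pics/wrist5.png

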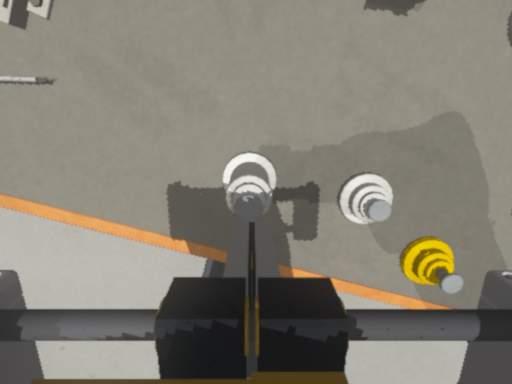

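The mid pin is down about 7.8 mm and the low pin about 7.1 mm, with both stands where they were. The tall stand's pin is still up but in the tool's shadow, so its match fails for now. The wrist view shows its head at (248,205), in line with the fingers. Tall pin next.

```bash
python3 -m creep '[0,0.6,0.02,-0.02,0,0,0, 0,1.1,0.02,-0.02,0,0,0, 0,1.2,0.02,-0.02,0,0,0, 0,1.25,0.02,-0.02,0,0,0, 0,1.25,0.02,-0.02,0,0,0, 0,1.25,0.02,-0.02,0,0,0, 0,1.25,0.02,-0.02,0,0,0]'; python3 st.py tall 103
```

```text
time: 12.5
tool_pos: [463.0, 148.4, 312.5]
orientation: [0.564, 0.427, 0.563, -0.427]
wrist_force: [0.8, -0.6, 0.1]
finger_gap: 0.5
t 12.5 tip [463.18 148.47 113.52] F [ 0.83 -0.64  0.15] gap 0.49 tilt deg 0.05
units to target at z=103 [ 0.351 -0.01  -0.014] rotvec to upright [ 0.      0.0001 -0.0009]
```

```bash
python3 -m creep '[0,0.07,0,-0.01,0,0,0, 0,0.14,-0.01,-0.01,0,0,0, 0,0.2,-0.01,-0.01,0,0,0, 0,0.24,-0.01,-0.01,0,0,0, 0,0.28,-0.01,-0.01,0,0,0, 0,0.32,-0.01,-0.01,0,0,0, 0,0.35,-0.01,-0.01,0,0,0]'; python3 st.py tall 97.5
```

```text
time: 13.2
tool_pos: [462.6, 148.7, 302.0]
orientation: [0.564, 0.427, 0.563, -0.427]
wrist_force: [-1.1, 0.3, 2.6]
finger_gap: 0.2
t 13.2 tip [462.78 148.71 102.98] F [-1.05  0.31  2.61] gap 0.15 tilt deg 0.05
units to target at z=97.5 [ 0.183  0.001 -0.003] rotvec to upright [ 0.      0.0001 -0.0008]
```

```bash
python3 -m creep '[0,0.03,0,0,0,0,0, 0,0.06,0,0,0,0,0, 0,0.09,0,0,0,0,0, 0,0.12,0,0,0,0,0]'; python3 st.py tall 97.5
```

```text
time: 13.6
tool_pos: [462.6, 148.7, 298.3]
orientation: [0.564, 0.427, 0.564, -0.427]
wrist_force: [-0.6, 0.3, 2.5]
finger_gap: 0.4
t 13.6 tip [462.76 148.68  99.29] F [-0.59  0.31  2.48] gap 0.41 tilt deg 0.04
units to target at z=97.5 [ 0.06   0.002 -0.003] rotvec to upright [-0.      0.0001 -0.0007]
```

Last increment, then straight up and sideways out of the way (toward −y, tip above 170 mm) so the pin can be seen without shadow.

```bash
python3 -m creep '[0,0.03,0,0,0,0,0, 0,0.05,0,0,0,0,0, 0,0.05,0,0,0,0,0]'; python3 st.py tall 97.5
```

```text
time: 13.9
tool_pos: [462.6, 148.7, 296.7]
orientation: [0.564, 0.427, 0.564, -0.427]
wrist_force: [-0.3, -0.4, 0.0]
finger_gap: 0.5
t 13.9 tip [462.75 148.68  97.67] F [-0.35 -0.41  0.03] gap 0.54 tilt deg 0.04
units to target at z=97.5 [ 0.006  0.003 -0.003] rotvec to upright [-0.      0.0001 -0.0006]
```

```bash
python3 -m creep '[0,-0.05,0,0,0,0,0, 0,-0.3,0,0,0,0,0, 0,-1.2,0,0,0,0,0, 0,-2.2,0,0,0,0,0, 0,-2.8,0,0,0,0,0, 0,-2.8,0,1.5,0,0,0, 0,-2.8,0,3,0,0,0, 0,-2.8,0,4.5,0,0,0, 0,-2.8,-0.5,6,0,0,0, 0,-2.8,-0.75,7.5,0,0,0, 0,-2.8,-0.9,9,0,0,0, 0,-2.8,-1,11,0,0,0, 0,-2.8,-1,12.5,0,0,0, 0,-2.8,-1,12.5,0,0,0, 0,-2.8,-1,12.5,0,0,0]'; python3 cmp.py 6; python3 -c "
from h import *
p=ctrl.camera('top');save(p,'top6.png')"
```

```text
time: 15.4
tool_pos: [535.2, -221.9, 380.8]
orientation: [0.563, 0.428, 0.563, -0.427]
wrist_force: [-0.1, 1.2, -0.5]
finger_gap: 0.4
low score 0.94 shift px 0.00 3.12 -> down mm 7.1
mid score 0.53 shift px -1.00 2.38 -> down mm 5.9
tall score 0.88 shift px 0.12 3.62 -> down mm 7.2
```

View pics/cmp6.png

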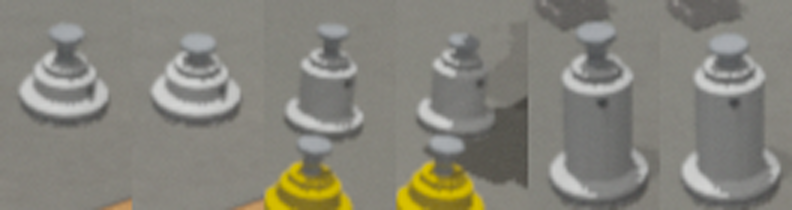

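View pics/scene6.png

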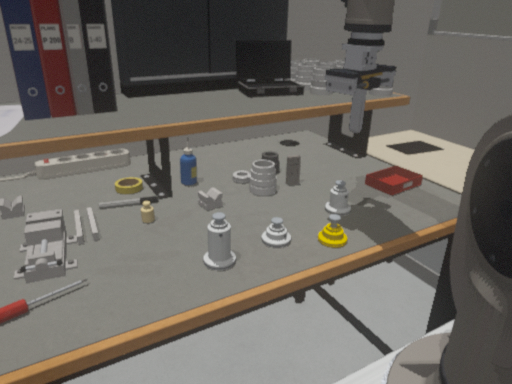

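The scene view shows all three pins partly down: low (277,221), mid (340,182, partly in the tool's shadow) and tall (219,215). The feet and bystanders haven't moved, and the tool is clear in the air. I'm handing in.

```bash
python3 -m creep '[0,0,0,0,0,0,0, 0,0,0,0,0,0,0, 0,0,0,0,0,0,0]'; python3 -c "
from workcell import ctrl
print(ctrl.hand_in())"
```

```text
time: 15.8
tool_pos: [535.3, -218.5, 381.2]
orientation: [0.564, 0.427, 0.564, -0.426]
wrist_force: [-0.5, 0.1, 0.8]
finger_gap: 0.2
the job is handed in; nothing more can be done
None
```

I pressed the three pins in the order low, middle, tall, using the closed fingertips centred on each head. The job was handed in at about 16 s of the 48 s allowed, with the tool clear in the air. The hand-in reports no verdict.

| Pin | Depth from fingertip height | Depth from scene camera |
|---|---|---|
| Low | 6.9 mm | 7.1 mm |
| Middle | 7.5 mm | 7.8 mm |
| Tall | 7.3 mm | 7.2 mm |

- **Depth:** Half stroke is 7.5 mm and the stop is at 15 mm. The low pin is slightly short of half.
- **Force:** The upward force I read while pressing was under 3 N. I only read it at the end of each move.
- **Surroundings:** The feet of the stands look unmoved, and the other things on the bench look as they were. I compared pictures by eye and did not measure each one.
- **Checks that disagreed:**
  - The last picture gave 5.9 mm for the middle pin, but the tool's shadow lay across it and the match was poor (0.53). I trust the earlier clear view (7.8 mm, match 0.89).
  - The wrist camera put the low and tall heads about 2.5 mm further forward than the other two cameras. I pressed close to the latter.
- **Not checked:** The pictures were too coarse to see the dark ring on the stems, so the depths rest on the fingertip heights and the drop of the heads.

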